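Open the latched guard gate

TASK

Open the gate of the small guard pen on the bench, so that the wound coil behind it can be got at: press the thumb pan down to lift the latch bar out of its keeper, swing the gate wide open, about square to the pen, and let go. Work gently, pressing and pulling with no more than about 15 newtons, and leave the coil and the things standing round about where they are.

Things in the scene. Friction and masses are not known exactly. Their poses are not given: they have to be found in the camera images.
- pen: Low guard pen fixed on the bench, open at the top: aluminium posts 16 mm square, 170 mm high in front, grey sheet walls 138 mm high at sides and back; 220 mm wide between post centres, 70 mm deep. Origin on the bench, middle of the closed gate's plane; x points into the pen (away from the robot), y along the closed gate from hinge post (y = -110 mm) to latch post (y = +110 mm), z up.
- latch_post (a point): Top of the front latch post, 170 mm above the bench. On this post's front, at about 125 mm, sits a dark steel C-shaped keeper: an upright lip 4 mm thick, 26 mm in front of the gate's plane, stops the bar; a hood lies above. The bar must rise over the lip; it then has 2 to 3 mm of room below the hood. Pulled too early, the bar catches behind the lip and the gate stops after about 3 mm.
- keeper_mean (a point): Point of the latch post, 125 mm above the bench, where the keeper sits on average. Its true height is set by hand, up to 9 mm higher or lower each time, and unmeasured: to clear the lip the bar's end rises 2 to 20 mm (the pan sinks 2 to 23 mm). About 3 mm of pan travel later the hood is felt as a firm stop; pressed on it with 10 N at the pan, the bar still slides out along it.
- gate: Gate, an aluminium frame 12 mm thick with thin upright rods, 26 to 140 mm above the bench, from 12 to 206 mm from the hinge line. Origin on the hinge line at bench height; y points from hinge to free edge, x to the inner side, z up (axes equal the pen's while closed). It opens toward the robot, counterclockwise seen from above, turns with a little friction and stays where it is left.
- gate_hinge (a point): Point on the hinge line (vertical axis), 125 mm above the bench, the height of the latch bar at rest.
- gate_edge (a point): Point on the free edge of the gate, 206 mm from the hinge line, 125 mm above the bench. Its place beside the hinge gives the opening: square to the pen at 1.57 rad, stop at 1.75 rad.
- wound_coil: Wound coil with white flanges and red wire, 47x46x57 mm, standing inside the pen; not to be moved. Origin at the centre of its underside.
- yellow_tape: Roll of yellow tape lying on the bench, 64 mm across, 18 mm high; bystander. Origin at the centre of its underside.
- solder_reel2: Reel of solder with black flanges standing on the bench, 58x76x53 mm; bystander. Origin near the centre of its underside.
- carton: Small brown carton, 67x78x74 mm; bystander. Origin at the centre of its underside.
- latch: Latch bar, origin at its pivot: a 10 mm steel rod, square-nosed, on the gate's front, 125 mm above the bench, 160 mm from the hinge line. The pan lies 70 mm from it toward the hinge, the keeper 60 mm toward the free edge. Pressing the pan down lifts the keeper end; let go, the bar falls back by its weight (1 to 2 N at the pan hold it up). Out of the keeper the pan can sink 30 mm at most.
- thumb_pan (a point): Steel thumb pan on the bar: plate 4 mm thick, 38 mm (out from the gate) by 54 mm (along it), outer edge turned up as a lip 9 mm high. Point: centre of the plate's upper face; lip 19 mm from it in -x, plate ends 19 mm in +x, gate frame 30 mm in +x, its top 11 mm higher. Axes as the gate's. 90 mm from the hinge line, 129 mm above the bench. Closed fingertips in the pan can draw the gate by the lip.

How it is judged:
By the outcome, as a careful person would: the job done as asked, in the order asked, and still so for the second after the job is handed in, with the robot touching nothing.
It also fails if it takes over 61 s, if anything falls off the work surface, if the arm or the gripper's body presses on something with over 40 N, if the wrist force passes 120 N, or if a joint passes its speed limit or range.

ROBOT

A 6-joint arm with a two-finger parallel gripper is mounted at the origin on a cart in front of the work surface, level with it; the furniture and walls round the work are solid. World frame = base frame: x ahead of the robot, y to its left, z up, the work surface at z = 0. Lengths are in m, angles in degrees, forces in N, time in s.
With the tool pointing down it reaches from about 0.35 to 0.85 m from the base axis. Payload 8.1 kg.
Tool frame: the origin (TCP) lies on the front face of the gripper's body, between the roots of the fingers; the fingertips stand 84 mm ahead of it and the grasp point (between the pads) lies 65 mm ahead of it; z points along the fingers, y is the line along which they close (so a half turn about z gives the same grasp; the last joint's range is limited). The gripper opens to 93 mm and grips with 3 to 60 N. Pads are 15 mm wide; open, the fingers measure 128 mm over their backs; the gripper's body (75 mm by 188 mm) begins 65 mm behind the grasp point.
Start: joints at [-4.893, 7.471, 85.268, -0, 87.261, -4.893], TCP at [0.6, 0, 0.303] pointing down, gripper open.
Joint ranges: [-169.43, 169.43], [-51.17, 129.36], [1.28, 143.12], [-76.62, 256.62], [0, 156.53], [-152.29, 152.29]. Speed limits (degrees/s): [136.94, 136.94, 159.86, 180, 180, 180].

INTERFACE

Orientations are given as a 3x3 rotation matrix whose columns are the frame's x, y, z axes.
In Python, from station import bot, capture, ticket gives the robot as it stands. The module is installed in compiled form; this text tells all that it offers.
- The arm moves only by the shell command python3 -m handwheel 'ROWS' [OPENING] [FORCE]. ROWS is JSON, a list of rows, each an object of numbers: "x", "y", "z": the shift along the tool's x, y, z in mm; "rx", "ry", "rz": the turn, a rotation vector about the tool's x, y, z in degrees. A call has 1 to 10 rows; each row is the pose to reach, as a shift and turn from the pose commanded when the call began, along the tool's axes at that moment; what a row does not reach only later rows make up. A row lasts 1/12 s, in which the tool goes at most 41.7 mm and 7.16 degrees, less where a joint would pass 70% of its speed; a pose out of reach is approached as far as the arm can. A call with a gripper value outside its range is refused whole. OPENING is the opening, from 0 (shut) to 1 (fully open), set as the call begins (- or left out, the last holds). The fingers move at their own pace and stop on an object; FORCE is the grip in N (left out, the last holds). Time passes only in rows, so rows that repeat a pose let the fingers close. It gives the time, the measured TCP pose, the force, the opening and the grip force at its end, in the units of the state.
- bot.get_state(): the state, without advancing time (a new reading comes with each control period).
- capture(name): name is "scene" or "side" or "wrist"; returns a dict with "color" (384x512x3 uint8, red, green, blue), "z_map" (384x512 float32, m along the optical axis (not along the pixel's ray), 0 where there is no reading), "fx", "fy", "cx", "cy" (pixels), "xyz" and "attitude" of the camera in the world. Camera axes: x right, y up, looking along -z (the intrinsics and any distortion apply to the point x, -y, -z); pixel columns grow to the right and rows downward; lengths in m; the calibration is good to about 2 mm. A picture is of the moment at which its call begins.
- ticket.close_job(): hands the job in; it is judged then, once.
The state is a dict: "time": time; "joints": joint angles; "qd": joint speeds; "effort": joint torques, N m; "tool_pos": TCP position; "orientation": TCP orientation; "wrist_force": force on the tool from outside, world axes, zero at the start; "ft_torque": the same for the moment, N m; "opening": finger opening in m; "grip_force": force on a finger pad.
Only numpy, scipy, OpenCV 4.12 (cv2) and the standard library are available. Lean on these libraries where they do the work, as an engineer would, in place of code of your own. Each camera call takes 0.05 s, during which the arm holds its last target. There are 200 camera calls.

## Working session

There is one attempt and no reset: what is moved stays moved. The work goes in short steps, Python scripts to look and compute and a shell command to move; the robot and the scene stay as the last step left them, time stands still between calls to the robot, and variables do not carry over. Pictures are saved under pics/ and viewed, at most 10 in all, crops included, and the job is handed in when it is done.

```bash
mkdir -p pics
cat > h.py <<'E'
import numpy as np, cv2
from station import bot, capture, ticket
def world(c,u,v):
    z=c["z_map"][int(round(v)),int(round(u))]
    p=np.array([(u-c["cx"])/c["fx"]*z,-(v-c["cy"])/c["fy"]*z,-z])
    return np.array(c["xyz"])+np.array(c["attitude"])@p
def proj(c,P):
    p=np.array(c["attitude"]).T@(np.array(P)-np.array(c["xyz"]))
    return c["cx"]+c["fx"]*p[0]/-p[2], c["cy"]-c["fy"]*p[1]/-p[2]
E
python3 - <<'E'
from h import *
import pickle
s=bot.get_state();print(s["time"],s["tool_pos"],s["orientation"])
ims=[]
for n in("scene","side"):
    c=capture(n);pickle.dump(c,open(n+".pkl","wb"));print([k for k in c],c["xyz"])
    ims.append(c["color"])
cv2.imwrite("pics/a.png",cv2.resize(ims[0],(800,600))[...,::-1])
cv2.imwrite("pics/b.png",cv2.resize(ims[1],(800,600))[...,::-1])
E
```

```text
0.0 [5.99603436e-01 5.38506671e-05 3.01742985e-01] [[-2.02727687e-05  9.99998462e-01 -1.75357944e-03]
 [ 9.99999987e-01  2.05511070e-05  1.58707948e-04]
 [ 1.58743742e-04 -1.75357620e-03 -9.99998450e-01]]
['color', 'z_map', 'fx', 'fy', 'cx', 'cy', 'xyz', 'attitude'] [-0.42605443 -0.61133362  0.6769279 ]
['color', 'z_map', 'fx', 'fy', 'cx', 'cy', 'xyz', 'attitude'] [0.56580439 1.02696862 0.68452859]
```

View pics/a.png

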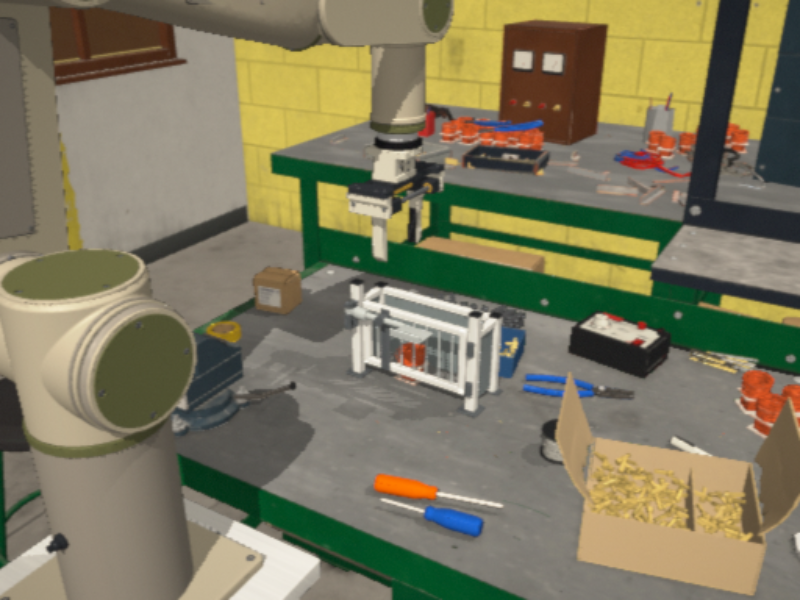

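View pics/b.png

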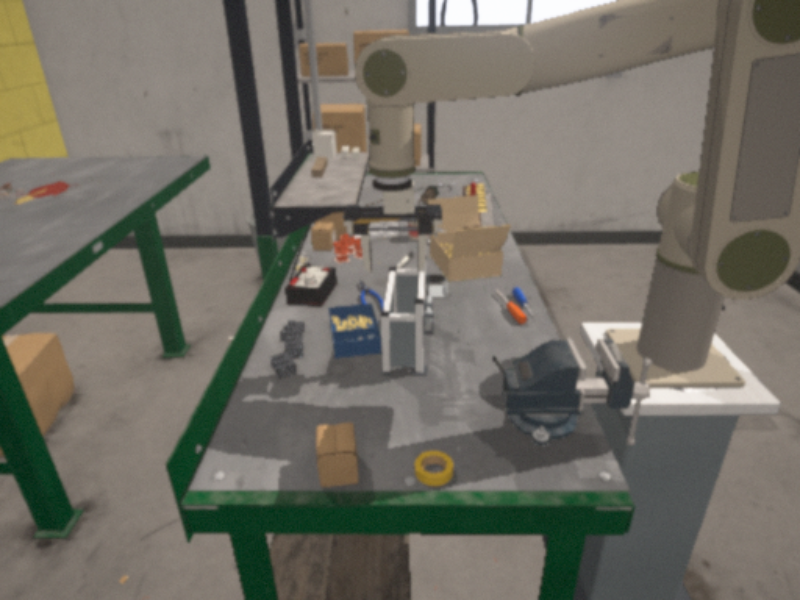

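The scene view shows the pen front: latch post top near (357,287), hinge post top near (475,318), and the pan near (405,335). The side view shows the latch-side wall at (403,320). I'll enlarge the pen in the scene view.

Run:
```python
from h import *
import pickle
c=pickle.load(open("scene.pkl","rb"))
im=c["color"][170:270,210:330]
cv2.imwrite("pics/c.png",cv2.resize(im,None,fx=6,fy=6,interpolation=cv2.INTER_CUBIC)[...,::-1])
```

```text
(no output)
```

View pics/c.png

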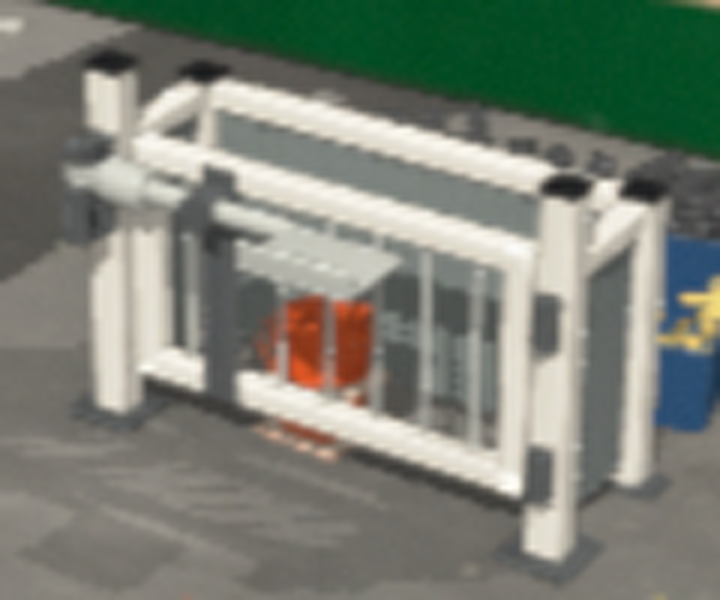

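The crop shows the latch post's cap at (110,62), the hinge post's cap at (566,187), and the pan plate spanning about (235–400, 230–295).

Run:
```python
from h import *
import pickle
c=pickle.load(open("scene.pkl","rb"))
def plane(u,v,h):
    d=np.array(c["attitude"])@np.array([(u-c["cx"])/c["fx"],-(v-c["cy"])/c["fy"],-1]);o=np.array(c["xyz"]);return o+d*(h-o[2])/d[2]
P=lambda a,b:(210+a/6-.4,170+b/6-.4)
L=P(110,62);H=P(566,187)
l,h=plane(*L,.17),plane(*H,.17);print(l,h,np.linalg.norm(l-h)); print(world(c,*L),world(c,*H))
y=(l-h)[:2];y/=np.linalg.norm(y);x=np.array([y[1],-y[0]]);o=(l+h)[:2]/2
print("yaw x",np.degrees(np.arctan2(x[1],x[0])),"o",o)
pan=o-.11*y+.09*y
for q in ((317,262),(330,250),(300,265)): print("pan px",world(c,*P(*q)),plane(*P(*q),.129))
# depth points: gate top bar
for q in((200,158),(420,217),(110,80),(550,230)): print(q,world(c,*P(*q)))
# model check: pan center = 90 mm along y from hinge; x offset = -(30+6) 
for nm,(a,b,z) in dict(pan=(-.036,-.02,.129),lip=(-.055,-.02,.138),lip_l=(-.055,.007,.138),lip_r=(-.055,-.047,.138),ll=(0,.11,.17),hh=(0,-.11,.17)).items():
    w=np.r_[o+a*x+b*y,z];u,v=proj(c,w);print(nm,w,((u+.4-210)*6,(v+.4-170)*6))
```

```text
[0.5489782  0.04725437 0.17      ] [ 0.53820251 -0.17292978  0.17      ] 0.22044766899554055
[0.54895746 0.04724035 0.17001079] [ 0.53643437 -0.17373368  0.17092955]
yaw x -2.8017884564064284 o [ 0.54359036 -0.06283771]
pan px [ 0.48658522 -0.09095735  0.13814736] [ 0.50207991 -0.08212246  0.129     ]
pan px [ 0.5123596  -0.08223223  0.12994266] [ 0.51397684 -0.08132039  0.129     ]
pan px [ 0.48643562 -0.08332173  0.13486088] [ 0.49630154 -0.07761282  0.129     ]
(200, 158) [ 0.54433222 -0.00060784  0.1382345 ]
(420, 217) [ 0.53835275 -0.10911656  0.14062165]
(110, 80) [0.54418394 0.04422213 0.1641076 ]
(550, 230) [ 0.53693286 -0.16755738  0.15041881]
pan [ 0.50665577 -0.08105409  0.129     ] (np.float64(320.3845016656687), np.float64(256.9178042535567))
lip [ 0.48767848 -0.08012535  0.138     ] (np.float64(294.6583319504185), np.float64(254.80449732273814))
lip_l [ 0.48899827 -0.05315762  0.138     ] (np.float64(238.16768474445053), np.float64(237.7262940723623))
lip_r [ 0.4863587  -0.10709307  0.138     ] (np.float64(352.4436561837491), np.float64(272.2741062041428))
ll [0.54896726 0.0470308  0.17      ] (np.float64(110.42331185612483), np.float64(62.11603943424461))
hh [ 0.53821345 -0.17270622  0.17      ] (np.float64(565.4935824754675), np.float64(186.86117940665207))
```

The measurements agree: post spacing is 220.4 mm, the pan model reprojects correctly, and yaw is -2.8°. I'll shut the fingers, then move above the pan and turn the tool to match the gate.

```bash
python3 -m handwheel '[{"x":-15,"y":-18,"rz":7},{"x":-30,"y":-36,"rz":14},{"x":-45,"y":-54,"rz":21},{"x":-60,"y":-72,"rz":28},{"x":-70,"y":-90,"rz":35},{"x":-78,"y":-98,"z":10,"rz":42},{"x":-81,"y":-98,"z":20,"rz":49},{"x":-81,"y":-98,"z":30,"rz":56},{"x":-81,"y":-98,"z":40,"rz":63},{"x":-81,"y":-98,"z":45,"rz":70}]' 0 20
python3 -m handwheel '[{"rz":7},{"rz":14},{"rz":20},{"rz":22.8},{"rz":22.8},{"rz":22.8}]'
python3 - <<'E'
from h import *
s=bot.get_state();print(s["time"],s["tool_pos"],s["orientation"],s["joints"],s["wrist_force"],s["opening"])
c=capture("wrist");cv2.imwrite("pics/d.png",c["color"][...,::-1])
c=capture("scene");print(proj(c,[.5067,-.0811,.129]),proj(c,[.538,-.173,.125]))
a=cv2.resize(c["color"][130:270,200:340],(600,600),interpolation=cv2.INTER_CUBIC)
cv2.imwrite("pics/e.png",a[...,::-1])
E
```

```text
0.1 [5.99632481e-01 5.89852340e-05 3.01791581e-01] [[-1.90659431e-05  9.99998644e-01 -1.64664043e-03]
 [ 9.99999989e-01  1.93062336e-05  1.45911994e-04]
 [ 1.45943587e-04 -1.64663763e-03 -9.99998634e-01]] [-4.89270351e+00  7.51134271e+00  8.53224959e+01  2.83266628e-04
  8.72608762e+01 -4.89381657e+00] [-0.53887299  0.7657431   0.17328528] 0.09298669691311927
(np.float64(263.02307667846725), np.float64(212.41694997171882)) (np.float64(303.07296100317814), np.float64(217.85306116739733))validation failed for argument at $[0]...
validation failed for argument at $[0]...
```

View pics/d.png

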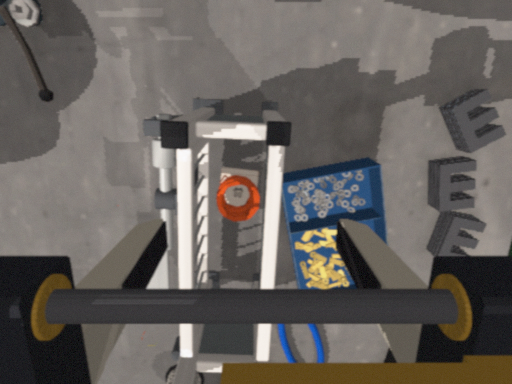

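View pics/e.png

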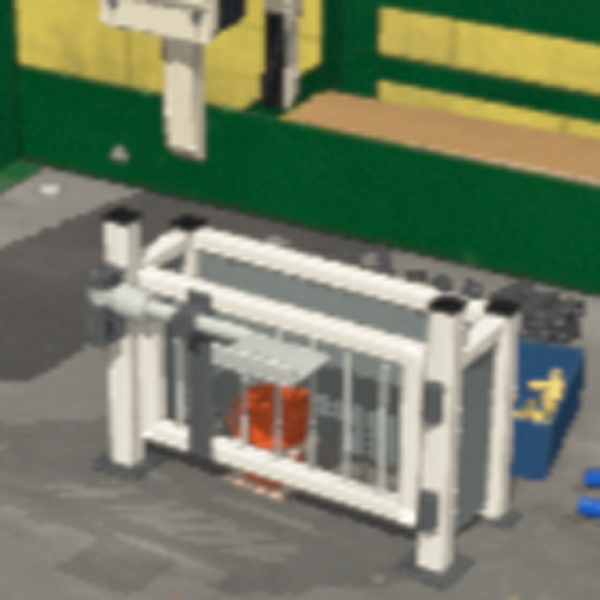

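The calls were refused, so nothing moved: the wrist view shows open fingers with the pen below them, and the gate is closed in the scene crop. Rows probably need all six keys.

```bash
python3 -m handwheel '[{"x":-15,"y":-18,"z":0,"rx":0,"ry":0,"rz":7},{"x":-30,"y":-36,"z":0,"rx":0,"ry":0,"rz":14},{"x":-45,"y":-54,"z":0,"rx":0,"ry":0,"rz":21},{"x":-60,"y":-72,"z":0,"rx":0,"ry":0,"rz":28},{"x":-70,"y":-90,"z":0,"rx":0,"ry":0,"rz":35},{"x":-78,"y":-98,"z":10,"rx":0,"ry":0,"rz":42},{"x":-81,"y":-98,"z":20,"rx":0,"ry":0,"rz":49},{"x":-81,"y":-98,"z":30,"rx":0,"ry":0,"rz":56},{"x":-81,"y":-98,"z":40,"rx":0,"ry":0,"rz":63},{"x":-81,"y":-98,"z":45,"rx":0,"ry":0,"rz":70}]' 0 20
```

```text
time: 1.03
tool_pos: [0.5013, -0.081, 0.2562]
orientation: [[0.942, 0.336, -0.002], [0.336, -0.942, 0.001], [-0.001, -0.001, -1.0]]
wrist_force: [-0.3, 0.2, 0.7]
opening: 0.0307
grip_force: 0.0
```

```bash
python3 -m handwheel '[{"x":0,"y":0,"z":0,"rx":0,"ry":0,"rz":7},{"x":0,"y":0,"z":0,"rx":0,"ry":0,"rz":14},{"x":0,"y":0,"z":0,"rx":0,"ry":0,"rz":20},{"x":0,"y":0,"z":0,"rx":0,"ry":0,"rz":22.8},{"x":0,"y":0,"z":0,"rx":0,"ry":0,"rz":22.8},{"x":0,"y":0,"z":0,"rx":0,"ry":0,"rz":22.8}]'
python3 - <<'E'
from h import *
s=bot.get_state();print(s["time"],s["tool_pos"],s["orientation"],s["joints"],s["wrist_force"],s["opening"])
c=capture("scene")
a=cv2.resize(c["color"][130:270,200:340],(600,600),interpolation=cv2.INTER_CUBIC)
cv2.imwrite("pics/f.png",a[...,::-1])
E
```

```text
time: 1.53
tool_pos: [0.5019, -0.081, 0.2576]
orientation: [[0.999, -0.047, -0.0], [-0.047, -0.999, 0.0], [-0.0, -0.0, -1.0]]
wrist_force: [-0.4, -0.2, 0.6]
opening: 0.0005
grip_force: 0.0
1.5333 [ 0.50190131 -0.08096044  0.25757951] [[ 9.98899402e-01 -4.69029184e-02 -3.18752897e-04]
 [-4.69028912e-02 -9.98899450e-01  9.20855696e-05]
 [-3.22721175e-04 -7.70337879e-05 -9.99999945e-01]] [-1.49436027e+01 -5.34592302e+00  1.02989237e+02  3.91642964e-04
  8.23756919e+01  7.77446701e+01] [-0.38290435 -0.18097196  0.62726595] 0.000462203979340536
```

View pics/f.png

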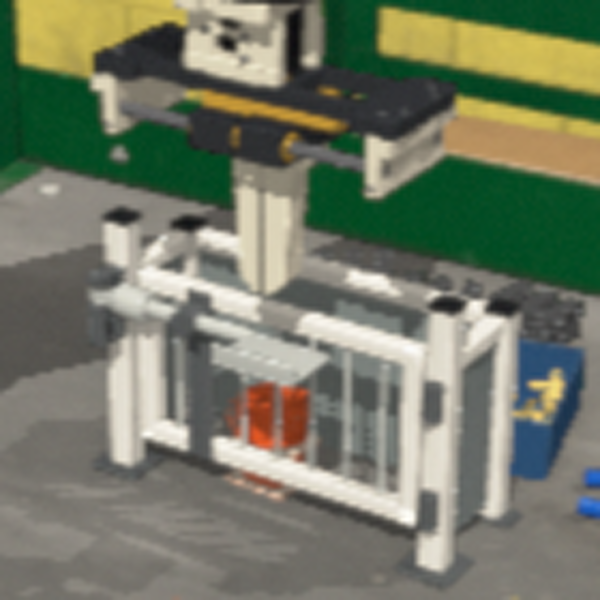

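The closed fingertips are straight above the pan, with tips at about (265,290) and the pan at (265,355). Next, lower to just above the pan.

```bash
python3 -m handwheel '[{"x":0,"y":0,"z":8,"rx":0,"ry":0,"rz":0},{"x":0,"y":0,"z":16,"rx":0,"ry":0,"rz":0},{"x":0,"y":0,"z":24,"rx":0,"ry":0,"rz":0},{"x":0,"y":0,"z":32,"rx":0,"ry":0,"rz":0},{"x":0,"y":0,"z":38,"rx":0,"ry":0,"rz":0},{"x":0,"y":0,"z":41,"rx":0,"ry":0,"rz":0},{"x":0,"y":0,"z":42,"rx":0,"ry":0,"rz":0},{"x":0,"y":0,"z":42,"rx":0,"ry":0,"rz":0}]'
```

```text
time: 2.25
tool_pos: [0.5019, -0.0809, 0.2154]
orientation: [[0.999, -0.049, -0.001], [-0.049, -0.999, 0.0], [-0.001, -0.0, -1.0]]
wrist_force: [-0.1, 0.7, 0.4]
opening: 0.0002
grip_force: 0.0
```

```bash
python3 -m handwheel '[{"x":0,"y":0,"z":1,"rx":0,"ry":0,"rz":0},{"x":0,"y":0,"z":2,"rx":0,"ry":0,"rz":0},{"x":0,"y":0,"z":3,"rx":0,"ry":0,"rz":0},{"x":0,"y":0,"z":4,"rx":0,"ry":0,"rz":0},{"x":0,"y":0,"z":4,"rx":0,"ry":0,"rz":0}]'
```

```text
time: 2.67
tool_pos: [0.5023, -0.0811, 0.212]
orientation: [[0.999, -0.049, 0.001], [-0.049, -0.999, -0.0], [0.001, 0.0, -1.0]]
wrist_force: [1.0, -1.0, 1.8]
opening: 0.0009
grip_force: 0.6
```

Contact is at about 0.213, as expected. I'll press in small steps.

```bash
python3 -m handwheel '[{"x":0,"y":0,"z":1,"rx":0,"ry":0,"rz":0},{"x":0,"y":0,"z":2,"rx":0,"ry":0,"rz":0},{"x":0,"y":0,"z":2,"rx":0,"ry":0,"rz":0}]' | grep -E "pos|force"
```

```text
tool_pos: [0.5021, -0.0811, 0.2097]
wrist_force: [0.7, -1.1, 1.2]
grip_force: 0.7
```

```bash
python3 -m handwheel '[{"x":0,"y":0,"z":1,"rx":0,"ry":0,"rz":0},{"x":0,"y":0,"z":2,"rx":0,"ry":0,"rz":0},{"x":0,"y":0,"z":2,"rx":0,"ry":0,"rz":0}]' | grep -E "pos|force"
```

```text
tool_pos: [0.502, -0.081, 0.2075]
wrist_force: [0.9, -0.6, 0.7]
grip_force: 0.7
```

```bash
python3 -m handwheel '[{"x":0,"y":0,"z":1,"rx":0,"ry":0,"rz":0},{"x":0,"y":0,"z":2,"rx":0,"ry":0,"rz":0},{"x":0,"y":0,"z":2,"rx":0,"ry":0,"rz":0}]' | grep -E "pos|force"
```

```text
tool_pos: [0.5021, -0.0809, 0.2064]
wrist_force: [-2.2, 0.6, 6.7]
grip_force: 3.8
```

```bash
python3 -m handwheel '[{"x":0,"y":0,"z":0.5,"rx":0,"ry":0,"rz":0},{"x":0,"y":0,"z":0.5,"rx":0,"ry":0,"rz":0},{"x":0,"y":0,"z":0.5,"rx":0,"ry":0,"rz":0}]' | grep -E "pos|force"
```

```text
tool_pos: [0.5021, -0.081, 0.2062]
wrist_force: [-3.3, -0.4, 9.6]
grip_force: 4.8
```

Firm stop found: the hood is at about 7 mm of pan sink. I'll ease off to a light press and draw gently toward the lip.

```bash
python3 -m handwheel '[{"x":-1,"y":0,"z":-0.8,"rx":0,"ry":0,"rz":0},{"x":-2,"y":0,"z":-0.8,"rx":0,"ry":0,"rz":0},{"x":-3,"y":0,"z":-0.8,"rx":0,"ry":0,"rz":0},{"x":-4,"y":0,"z":-0.8,"rx":0,"ry":0,"rz":0},{"x":-5,"y":0,"z":-0.8,"rx":0,"ry":0,"rz":0},{"x":-5,"y":0,"z":-0.8,"rx":0,"ry":0,"rz":0}]' | grep -E "pos|force"
```

```text
tool_pos: [0.4976, -0.0808, 0.2068]
wrist_force: [4.3, 0.7, 5.3]
grip_force: 2.8
```

```bash
python3 -m handwheel '[{"x":-1,"y":0,"z":0,"rx":0,"ry":0,"rz":-0.5},{"x":-2,"y":0,"z":0,"rx":0,"ry":0,"rz":-1},{"x":-3,"y":0,"z":0,"rx":0,"ry":0,"rz":-1.5},{"x":-4,"y":0,"z":0,"rx":0,"ry":0,"rz":-2},{"x":-4,"y":0,"z":0,"rx":0,"ry":0,"rz":-2}]' | grep -E "pos|force"
```

```text
tool_pos: [0.4942, -0.0818, 0.207]
wrist_force: [7.1, -6.6, 2.9]
grip_force: 4.9
```

```bash
python3 -m handwheel '[{"x":-1,"y":1,"z":0,"rx":0,"ry":0,"rz":-0.5},{"x":-2,"y":1.5,"z":0,"rx":0,"ry":0,"rz":-1},{"x":-3,"y":2,"z":0,"rx":0,"ry":0,"rz":-2},{"x":-4.6,"y":2.7,"z":0,"rx":0,"ry":0,"rz":-3},{"x":-6.2,"y":3.5,"z":0,"rx":0,"ry":0,"rz":-4},{"x":-6.2,"y":3.5,"z":0,"rx":0,"ry":0,"rz":-4}]' | grep -E "pos|force"
python3 - <<'E'
from h import *
c=capture("scene")
a=cv2.resize(c["color"][130:270,200:340],(600,600),interpolation=cv2.INTER_CUBIC)
cv2.imwrite("pics/g.png",a[...,::-1])
E
```

```text
tool_pos: [0.4872, -0.0852, 0.2065]
wrist_force: [5.5, -6.1, 1.5]
grip_force: 3.7
```

View pics/g.png

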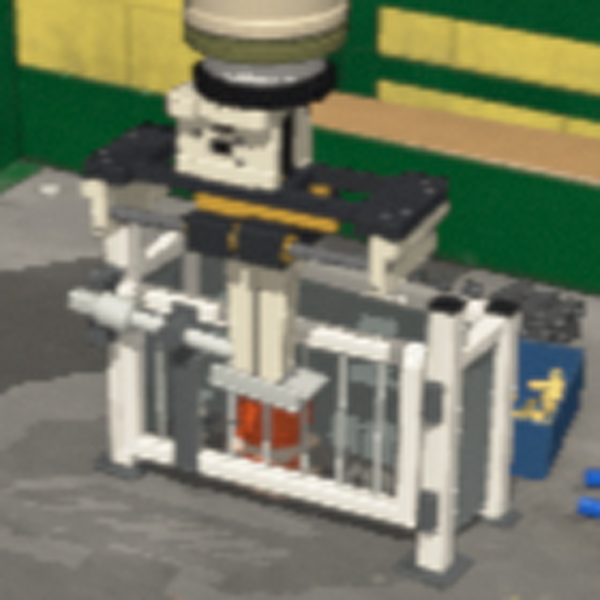

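The gate has started to open: the bar's nose at (80,298) is now out in front of the keeper, and the fingers are in the pan at (265,370). Continuing along the arc.

```bash
python3 -m handwheel '[{"x":-4.6,"y":4,"z":0,"rx":0,"ry":0,"rz":-3},{"x":-9.2,"y":6.8,"z":0,"rx":0,"ry":0,"rz":-6},{"x":-13.5,"y":9.8,"z":0,"rx":0,"ry":0,"rz":-9},{"x":-17.7,"y":13,"z":0,"rx":0,"ry":0,"rz":-12},{"x":-21.7,"y":16.5,"z":0,"rx":0,"ry":0,"rz":-15},{"x":-21.7,"y":16.5,"z":0,"rx":0,"ry":0,"rz":-15}]' | grep -E "pos|force"
python3 - <<'E'
from h import *
s=bot.get_state()
d=s["tool_pos"][:2]-np.array([.5382,-.1727]);R=np.array(s["orientation"]);t=np.arctan2(R[1,0],R[0,0]);x=np.array([np.cos(t),np.sin(t)]);y=np.array([-x[1],x[0]])
print(np.degrees(t)+2.8,d@x*1000,d@y*1000)
E
```

```text
tool_pos: [0.4654, -0.1022, 0.2058]
wrist_force: [0.5, -1.5, 0.9]
grip_force: 0.8
21.13801448068637 -46.933217532599436 89.81019258034314
```

```bash
python3 -m handwheel '[{"x":-4.7,"y":2.5,"z":0,"rx":0,"ry":0,"rz":-3},{"x":-9.2,"y":5.3,"z":0,"rx":0,"ry":0,"rz":-6},{"x":-13.5,"y":8.3,"z":0,"rx":0,"ry":0,"rz":-9},{"x":-17.7,"y":11.5,"z":0,"rx":0,"ry":0,"rz":-12},{"x":-21.7,"y":15,"z":0,"rx":0,"ry":0,"rz":-15},{"x":-25.6,"y":18.6,"z":0,"rx":0,"ry":0,"rz":-18},{"x":-29.2,"y":22.5,"z":0,"rx":0,"ry":0,"rz":-21},{"x":-32.6,"y":26.5,"z":0,"rx":0,"ry":0,"rz":-24},{"x":-35.8,"y":30.7,"z":0,"rx":0,"ry":0,"rz":-27},{"x":-38.8,"y":35.1,"z":0,"rx":0,"ry":0,"rz":-30}]' | grep -E "pos|force"
```

```text
tool_pos: [0.4404, -0.1467, 0.2058]
wrist_force: [5.7, 1.2, 1.6]
grip_force: 2.8
```

```bash
python3 -m handwheel '[{"x":-4.7,"y":2.5,"z":0,"rx":0,"ry":0,"rz":-3},{"x":-9.2,"y":5.3,"z":0,"rx":0,"ry":0,"rz":-6},{"x":-13.5,"y":8.3,"z":0,"rx":0,"ry":0,"rz":-9},{"x":-17.7,"y":11.5,"z":0,"rx":0,"ry":0,"rz":-12},{"x":-21.7,"y":15,"z":0,"rx":0,"ry":0,"rz":-15},{"x":-25.6,"y":18.6,"z":0,"rx":0,"ry":0,"rz":-18},{"x":-29.2,"y":22.5,"z":0,"rx":0,"ry":0,"rz":-21},{"x":-32.6,"y":26.5,"z":0,"rx":0,"ry":0,"rz":-24},{"x":-35.8,"y":30.7,"z":0,"rx":0,"ry":0,"rz":-27},{"x":-38.8,"y":35.1,"z":0,"rx":0,"ry":0,"rz":-30}]' | grep -E "pos|force"
python3 - <<'E'
from h import *
s=bot.get_state()
d=s["tool_pos"][:2]-np.array([.5382,-.1727]);R=np.array(s["orientation"]);t=np.arctan2(R[1,0],R[0,0]);x=np.array([np.cos(t),np.sin(t)]);y=np.array([-x[1],x[0]])
print(s["time"],np.degrees(t)+2.8,d@x*1000,d@y*1000)
E
```

```text
tool_pos: [0.4407, -0.1985, 0.2055]
wrist_force: [4.8, 4.0, 2.3]
grip_force: 3.2
7.3 81.08168299244556 -45.09848982216393 90.24755807976034
```

```bash
python3 -m handwheel '[{"x":-3.2,"y":1.6,"z":0,"rx":0,"ry":0,"rz":-2},{"x":-6.2,"y":3.4,"z":0,"rx":0,"ry":0,"rz":-4},{"x":-9.2,"y":5.3,"z":0,"rx":0,"ry":0,"rz":-6},{"x":-12,"y":7.3,"z":0,"rx":0,"ry":0,"rz":-8},{"x":-13.5,"y":8.3,"z":0,"rx":0,"ry":0,"rz":-9},{"x":-13.5,"y":8.3,"z":0,"rx":0,"ry":0,"rz":-9},{"x":-13.5,"y":8.3,"z":0,"rx":0,"ry":0,"rz":-9},{"x":-13.5,"y":8.3,"z":0,"rx":0,"ry":0,"rz":-9}]' | grep -E "pos|force"
python3 - <<'E'
from h import *
s=bot.get_state()
d=s["tool_pos"][:2]-np.array([.5382,-.1727]);R=np.array(s["orientation"]);t=np.arctan2(R[1,0],R[0,0]);x=np.array([np.cos(t),np.sin(t)]);y=np.array([-x[1],x[0]])
print(s["time"],np.degrees(t)+2.8,d@x*1000,d@y*1000)
c=capture("scene")
a=cv2.resize(c["color"][110:290,180:360],(600,600),interpolation=cv2.INTER_CUBIC)
cv2.imwrite("pics/i.png",a[...,::-1])
E
```

```text
tool_pos: [0.4458, -0.2139, 0.2058]
wrist_force: [3.1, 3.0, 1.0]
grip_force: 2.0
7.9667 89.93759680900732 -45.80020834922251 90.26919153094269
```

View pics/i.png

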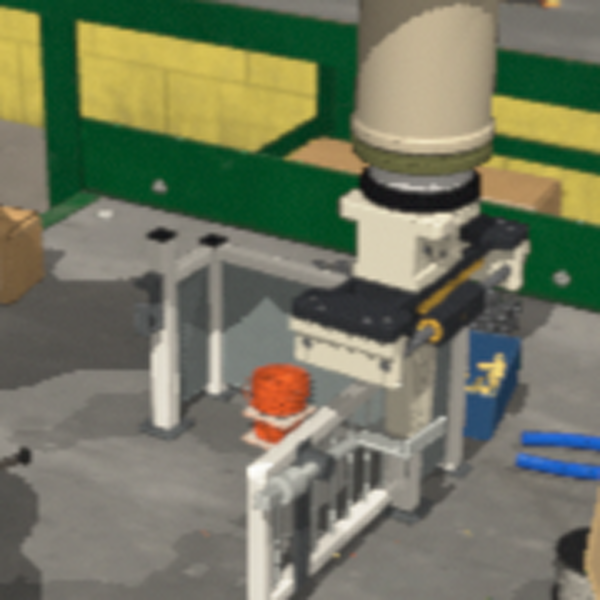

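The gate now stands square to the pen, free edge near (262,470), and the coil is in place at (280,400). I'll back off the lip and rise gently so the bar settles.

```bash
python3 -m handwheel '[{"x":1.5,"y":0,"z":0,"rx":0,"ry":0,"rz":0},{"x":3,"y":0,"z":0,"rx":0,"ry":0,"rz":0},{"x":4.5,"y":0,"z":-1,"rx":0,"ry":0,"rz":0},{"x":4.5,"y":0,"z":-3,"rx":0,"ry":0,"rz":0},{"x":4.5,"y":0,"z":-5,"rx":0,"ry":0,"rz":0},{"x":4.5,"y":0,"z":-7,"rx":0,"ry":0,"rz":0},{"x":4.5,"y":0,"z":-9,"rx":0,"ry":0,"rz":0},{"x":4.5,"y":0,"z":-11,"rx":0,"ry":0,"rz":0},{"x":4.5,"y":0,"z":-14,"rx":0,"ry":0,"rz":0},{"x":4.5,"y":0,"z":-18,"rx":0,"ry":0,"rz":0}]' | grep -E "pos|force"
```

```text
tool_pos: [0.4459, -0.2098, 0.2241]
wrist_force: [-0.7, 0.7, 0.9]
grip_force: 0.0
```

```bash
python3 -m handwheel '[{"x":0,"y":0,"z":-10,"rx":0,"ry":0,"rz":0},{"x":0,"y":0,"z":-20,"rx":0,"ry":0,"rz":0},{"x":0,"y":0,"z":-30,"rx":0,"ry":0,"rz":0},{"x":0,"y":0,"z":-45,"rx":0,"ry":0,"rz":0},{"x":0,"y":0,"z":-60,"rx":0,"ry":0,"rz":0},{"x":0,"y":0,"z":-75,"rx":0,"ry":0,"rz":0},{"x":0,"y":0,"z":-90,"rx":0,"ry":0,"rz":0},{"x":0,"y":0,"z":-100,"rx":0,"ry":0,"rz":0},{"x":0,"y":0,"z":-100,"rx":0,"ry":0,"rz":0},{"x":0,"y":0,"z":-100,"rx":0,"ry":0,"rz":0}]' | grep -E "pos|force"
python3 - <<'E'
from h import *
c=capture("scene")
a=cv2.resize(c["color"][110:290,180:360],(600,600),interpolation=cv2.INTER_CUBIC)
cv2.imwrite("pics/j.png",a[...,::-1])
for th in(80,85,90,95):
    t=np.radians(th-2.8);w=np.array([.5382-.206*np.sin(t),-.1727+.206*np.cos(t),.14])
    u,v=proj(c,w);print(th,(u-180)*10/3,(v-110)*10/3)
E
```

```text
tool_pos: [0.4463, -0.21, 0.3248]
wrist_force: [0.1, 0.7, -0.9]
grip_force: 0.0
80 205.971552410131 448.02231362392223
85 227.30676224243837 457.7992963796155
90 250.66955150225067 466.74117930977326
95 275.85778179661344 474.72549716668317
```

View pics/j.png

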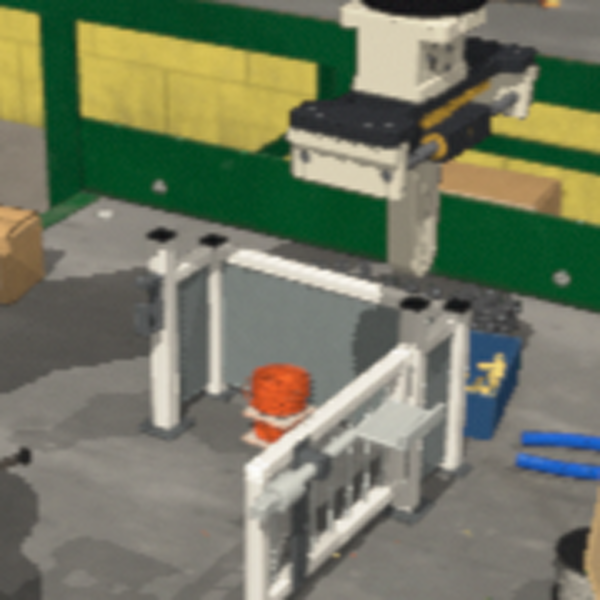

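The gate is open at about 90° with its edge at (257,466), the bar has dropped back, the coil hasn't moved, and the robot is clear.

```bash
python3 -c "
from station import ticket
print(ticket.close_job())"
```

```text
the job is handed in; nothing more can be done
None
```

The gate is open and released at about 90° to the pen. I lifted the latch over the keeper first, and no force reading went above about 10 N. In the last camera view the coil has not moved and the robot is clear of everything. The job is handed in.

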